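# Slide a test coupon carrier under the spring clip

### The job

Load the test coupon: with one fingertip hold the long pad of the spring clip down so that its jaw lifts, and while it is held down push the flat carrier along its channel with the other fingertip, under the jaw and fully home against the end stop. Then let the clip come down on the carrier and move clear. Only press and push: do not lift or tip the carrier, and leave the spacers, tweezers and tape roll beside the stage where they are.

Things in the scene. Friction and masses are not known exactly. Their poses are not given: they have to be found in the camera images.
- stage: Aluminium stage fixed to the bench, plate 250x116x12 mm (its x -140 to 110, y -34 to 82 mm). Origin: plate's underside, on the channel's centre line. x runs along the channel to the end stop, roughly away from the robot (yaw within 0.42 rad), y towards the clip's pad, z up. Channel floor z 12 mm; guide rails 47 mm apart, tops z 18; clip shaft y 34, z 30, brackets at x -128 and 70, tops z 36.
- carrier: Flat black carrier with a green board, lying in the channel: plate 80x44x6 mm (x, y, z), about 0.18 kg. Origin: centre of its underside; x points to the stop. On its rear edge stands a push tab 10 mm thick, 34 mm wide, top 24 mm above the underside, its rear face flush with the plate's at x -40 mm. Starts short of the jaw; fully home its front touches the stop, origin at x 43 mm of the stage.
- carrier_rear (a point): Centre of the carrier's flat rear face, where to push it: x -40 mm, y 0, z 15 mm in the carrier.
- clip (a joint): Angle (rad) of the spring clip, a rocker on the shaft. 0: at rest, jaw foot 1.5 mm above the channel floor, blocking the plate. Grows as the pad is pressed down, to a hard stop at 0.44; from 0.22 on the jaw clears the plate. Springs back when let go; resting on the plate it reads about 0.15. At the pad's middle it takes about 3 N to start, 6 N at 0.33, 7 N at 0.44.
- clip_pad (a point): Middle of the top of the clip's steel press pad: 150 mm along the channel (stage x -130 to 20) by 24 mm, centred 62 mm to the +y side of the channel's centre, so a pressing finger can slide along it. Height above the bench: 34 mm at rest, 27 at 0.22 rad, 25.5 (then level) at 0.28, 21 at 0.44. A fingertip that low also meets the carrier's tab, which spans 12 to 36 mm above the bench.
- clip_tooth (a point): Foot of the clip's jaw, a tooth 15 mm along the channel (stage x 45 to 60 mm) by 14 mm across at the channel's middle, on an arm that comes from the shaft, about 37 mm above the bench at rest.
- spacer_1: White round spacer, 16 x 18 x 30 mm, upright on the bench at the -y side of the stage; bystander. Origin: centre of its underside.
- spacer_2: A second, like white spacer, farther along the same side; bystander.
- tweezers: Steel tweezers, 121 x 10 x 10 mm, lying on the bench at the near right; bystander.
- masking_tape: Roll of white tape, 94 mm across, 15 mm high, lying on the bench to the left; bystander.
- stop (a point): Middle of the end stop's face: a dark steel block across the far end of the channel, face at x 83 mm of the stage, top at z 24 mm.
There are look-alikes about, which are no part of the job. There is more than one size of the carrier; the job needs the middle-sized.

How it is judged (in metres and radians):
On the way, in this order (a step that is already met when the one before it is completed fails the run):
1. the clip's pad is held down (over 0.22 rad) while the carrier is still short of the jaw (value of joint clip above 0.22 rad and x of carrier in the frame of stage below 0.01 m), for 0.1 s.
2. the carrier is home against the stop (within 4 mm) while the clip is still held down (value of joint clip above 0.19 rad and x of carrier in the frame of stage above 0.039 m), for 0.05 s.
At the end, for the whole second after the job is handed in: The carrier lies flat in the channel, its front edge within 4 mm of the end stop, at rest, and the clip has been let go and its jaw rests on the plate (clip angle 0.11 to 0.185 rad) (x of carrier in the frame of stage between 0.039 and 0.046 m and y of carrier in the frame of stage between -0.004 and 0.004 m and z of carrier in the frame of stage below 0.014 m and angle between carrier's own z axis and vertical below 0.04 rad and value of joint clip between 0.11 and 0.185 rad and linear speed of carrier below 0.01 m/s); the robot touches nothing.
It fails at once if the carrier is lifted (more than 8 mm off the channel floor) (z of carrier in the frame of stage above 0.02 m).
It fails at once if the carrier is tipped (more than 0.2 rad) (angle between carrier's own z axis and vertical above 0.2 rad).
It fails at once if a spacer, the tweezers or the tape roll is moved more than 20 mm (distance of any of spacer_1, spacer_2, tweezers, masking_tape from where it was at the start of the episode above 0.02 m).
It also fails if it takes over 40 s, if anything falls off the work surface, if the arm or the gripper's body presses on something with over 40 N, if the wrist force passes 120 N, or if a joint passes its speed limit or range.

### The arm

A 6-joint arm with a two-finger parallel gripper is mounted at the origin on a cart in front of the work surface, level with it; the furniture and walls round the work are solid. World frame = base frame: x ahead of the robot, y to its left, z up, the work surface at z = 0. Lengths are in mm, angles in rad, forces in N, time in s.
With the tool pointing down it reaches from about 325 to 1000 mm from the base axis. Payload 5.1 kg.
Tool frame: the origin (TCP) lies at the very end of the fingers, on their centre line; the grasp point (between the pads) lies 19 mm behind it; z points along the fingers, y is the line along which they close (so a half turn about z gives the same grasp; the last joint's range is limited). The gripper opens to 85 mm and grips with 20 to 120 N. Pads are 22 mm wide; open, the fingers measure 114 mm over their backs; the gripper's body (76 mm by 85 mm) begins 54 mm behind the grasp point. The pads swing forward as they close: fully open they stand 13 mm farther back than shut.
Start: joints at [-1.187, 0.124, 1.65, -0, 1.367, -0.083], TCP at [292.488, -580.461, 194.022] pointing down, gripper open.
Joint ranges: [-2.61, 2.61], [-1.02, 2.33], [0.03, 2.71], [-1.35, 4.49], [0.32, 2.68], [-2.91, 2.91]. Speed limits (rad/s): [2.57, 2.57, 3.14, 3.14, 3.14, 3.14].

### API

Orientations are given as a rotation vector (axis times angle).
In Python, from plant import observe, vision, workorder gives the robot as it stands.
- The arm moves only by the tool move_arm, never from a script. Its argument "commands" is a list of rows, each a list of 7 numbers: the shift along the tool's x, y, z in cm, then the turn, a rotation vector about the tool's x, y, z in rad, then the gripper command: -1 is fully open, 1 is shut, values between are in proportion. A call has 1 to 20 rows; each row shifts and turns the commanded pose from where the row before left it, along the tool's axes as they then stand; what a row does not reach is not made up. A row lasts 1/8 s, in which the tool goes at most 62.5 mm and 10.7 degrees, less where a joint would pass 70% of its speed; a pose out of reach is approached as far as the arm can. A call with a gripper value outside its range is refused whole. The fingers move at their own pace and stop on an object; "grip_force" is the grip in N (left out, the last holds). Time passes only in rows, so rows that do not move let the fingers close. It gives the time, the measured TCP pose, the force, the opening and the grip force at its end, in the units of the state.
- observe(): the state, without advancing time (a new reading comes with each control period).
- vision.capture(name): name is "scene" or "top" or "wrist"; returns the picture (400x640x3 uint8, blue, green, red); there is no depth.
- vision.calibration(name): a dict with "mtx" (3x3 intrinsics, pixels), "R" (3x3) and "t" (3): a world point X has camera coordinates R X + t; the wrist camera has in their place "T_tool_cam" (4x4, takes a point from camera to tool coordinates, whose origin is the TCP and whose axes are the flange's). Camera axes: x right, y down, z forward; pixel columns grow to the right and rows downward; lengths in mm; the calibration is good to about 2 mm. A picture is of the moment at which its call begins: read the wrist's pose just before it. calibration takes no time and is no camera call.
- workorder.close_job(): hands the job in; it is judged then, once.
The state is a dict: "clock": time; "joint_pos": joint angles; "qd": joint speeds; "joint_torque": joint torques, N m; "eef_pos": TCP position; "orientation": TCP orientation; "ft_force": force on the tool from outside, world axes, zero at the start; "torque": the same for the moment, N m; "opening": finger opening in mm; "finger_force": force on a finger pad.
Only numpy, scipy, OpenCV 4.12 (cv2) and the standard library are available. Lean on these libraries where they do the work, as an engineer would, in place of code of your own. Each camera call takes 0.05 s, during which the arm holds its last target. There are 200 camera calls.

## Working session

There is one attempt and no reset: what is moved stays moved. The work goes in short steps, Python scripts to look and compute and a tool call to move; the robot and the scene stay as the last step left them, time stands still between calls to the robot, and variables do not carry over. Pictures are saved under pics/ and viewed, at most 10 in all, crops included, and the job is handed in when it is done.

Besides the shell and the picture viewer there is one more tool, called after "Call:" as name(argument=value, ...) on one line, values as JSON. move_arm: Moves the arm, as the interface text tells. Its arguments: {"type":"object","properties":{"commands":{"type":"array","items":{"type":"array","items":{"type":"number"}}},"grip_force":{"type":"number"}},"required":["commands"]}

```bash
mkdir -p pics; ls; cat > h.py <<'E'
import numpy as np, cv2
from plant import observe, vision, workorder
def ray(cam,u,v):
    c=vision.calibration(cam); K=np.array(c["mtx"])
    d=np.linalg.solve(K,[u,v,1.0])
    if cam=="wrist":
        o=observe(); T=np.array(c["T_tool_cam"]); R=cv2.Rodrigues(np.array(o["orientation"],float))[0]
        return np.array(o["eef_pos"])+R@T[:3,3], R@T[:3,:3]@d
    R=np.array(c["R"]);t=np.array(c["t"]).ravel()
    return -R.T@t, R.T@d
def plane(cam,u,v,z):
    o,d=ray(cam,u,v); return o+d*(z-o[2])/d[2]
def two(r1,r2):
    (a,d),(b,e)=r1,r2
    s=np.linalg.lstsq(np.c_[d,-e],b-a,rcond=None)[0]
    p,q=a+d*s[0],b+e*s[1]
    return (p+q)/2,np.linalg.norm(p-q)
def proj(cam,X):
    c=vision.calibration(cam);R=np.array(c["R"]);t=np.array(c["t"]).ravel()
    p=np.array(c["mtx"])@(R@np.array(X,float)+t);return p[:2]/p[2]
E
python3 - <<'E'
from h import *
a=vision.capture("top");b=vision.capture("scene")
cv2.imwrite("pics/top.png",a);cv2.imwrite("pics/scene.png",b)
print(observe())
for n in("top","scene"):
    print(n,ray(n,320,200),vision.calibration(n)["mtx"])
E
```

```text
pics
{'clock': 0.1, 'joint_pos': array([-1.18656137e+00,  1.24453643e-01,  1.65153734e+00, -7.87382246e-06,
        1.36750199e+00, -8.26098810e-02]), 'qd': array([-0.00114837, -0.00187136, -0.00281523,  0.00083937, -0.00148036,
        0.00058645]), 'joint_torque': array([ 4.88004716e-04, -4.24930072e+01, -3.66652930e+01, -1.46603484e-04,
        3.92482572e-03, -7.58659439e-06]), 'eef_pos': array([ 292.27815051, -579.88328257,  192.86716395]), 'orientation': array([-3.05456682e+00, -7.26245141e-01,  4.60172269e-04]), 'ft_force': array([ 0.04525234, -0.16728706,  0.03840813]), 'torque': array([-0.02627423, -0.01005023,  0.02844371]), 'finger_force': 0.0, 'opening': 84.75826508690342}
top (array([372.07982084, 190.75307065, 923.56767509]), array([ 0.2140215 , -0.01217755, -0.97676377])) [[410.56849592   0.         318.71405767]
 [  0.         410.56849592 201.37037807]
 [  0.           0.           1.        ]]
scene (array([ 180.4167001 , -613.10196591,  466.49499167]), array([ 0.4151571 ,  0.81234908, -0.40963853])) [[433.76111562   0.         316.41553983]
 [  0.         433.76111562 199.40345491]
 [  0.           0.           1.        ]]
```

View pics/top.png

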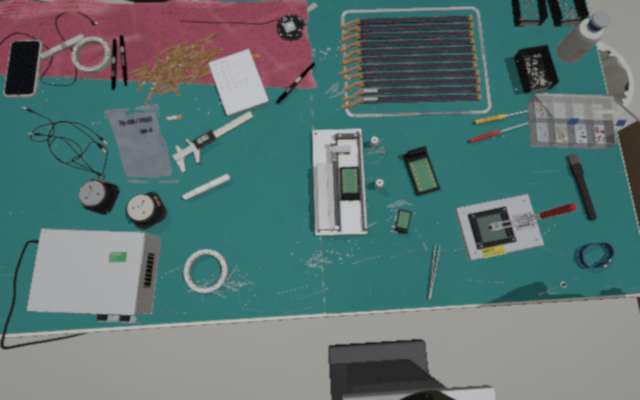

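View pics/scene.png

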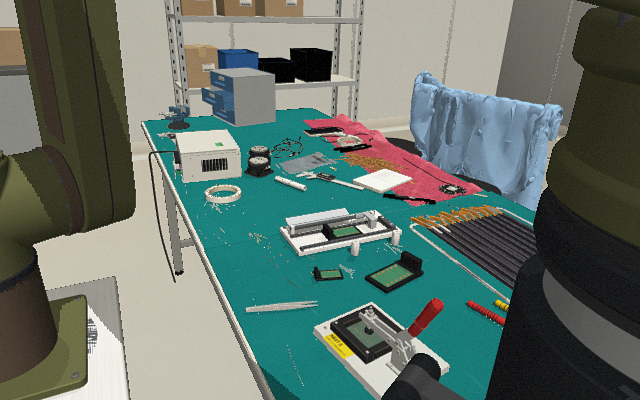

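The top view shows the stage at (340,182) with a carrier in its channel at (349,182). Possible look-alikes are the large loose carrier at (421,172), the small loose one at (402,221) and the toggle-clamp fixture at (500,225). The one in the channel should be the middle size, so I'll check it in a close crop.

```bash
python3 - <<'E'
from h import *
a=cv2.imread("pics/top.png");b=cv2.imread("pics/scene.png")
A=cv2.resize(a[120:245,300:445],None,fx=4.6,fy=4.6,interpolation=cv2.INTER_CUBIC)
B=cv2.resize(b[195:265,270:410],None,fx=4.6,fy=4.6,interpolation=cv2.INTER_CUBIC)
cv2.imwrite("pics/crop.png",A[:575])
# green boards sizes & white stage
hsv=cv2.cvtColor(a,cv2.COLOR_BGR2HSV)
m=((hsv[...,1]<40)&(hsv[...,2]>120)).astype(np.uint8)
m[:, :300]=0;m[:,375:]=0;m[:122]=0;m[240:]=0
m=cv2.morphologyEx(m,cv2.MORPH_CLOSE,np.ones((15,15)))
n,l,s,c=cv2.connectedComponentsWithStats(m);print(s,c)
i=1+np.argmax(s[1:,4]); cs=cv2.findContours((l==i).astype(np.uint8),0,2)[0]
box=cv2.boxPoints(cv2.minAreaRect(max(cs,key=len)))
for p in box: print(p,plane("top",*p,12).round(1))
E
```

```text
[[     0      0    640    400 251407]
 [   312    128     63    108   4593]] [[319.16607334 199.83887879]
 [337.77814065 180.95079469]]
[311.4636  129.37216] [743.5 188.6  12. ]
[373.7214  127.36383] [739.   41.5  12. ]
[377.14658 233.54364] [487.1  57.   12. ]
[314.88876 235.55197] [491.5 196.   12. ]
```

View pics/crop.png

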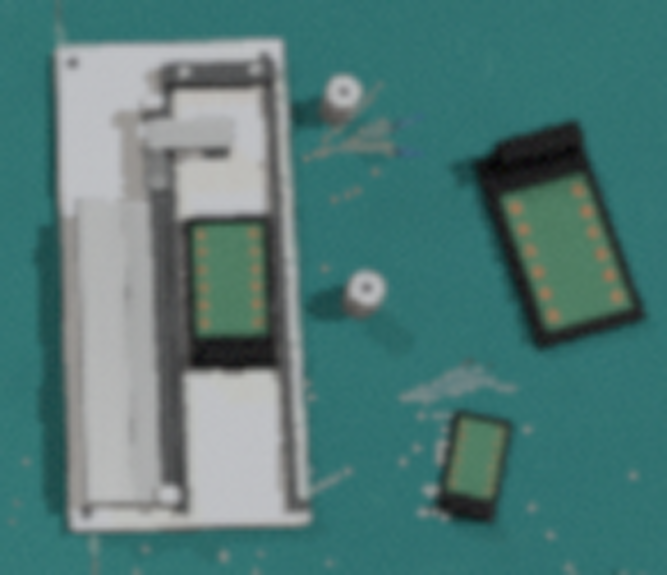

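The crop confirms it. The carrier in the channel is the middle size, with its tab at the rear (crop (232,352)). Next I'll get the stage frame from its corners, checking it against the second view.

```bash
python3 - <<'E'
from h import *
C=np.array([(55,43),(285,40),(312,525),(70,530)])/4.6+[300,120]
P=np.array([plane("top",*p,12)[:2] for p in C]); print(P.round(1))
S=np.array([(110,82),(110,-34),(-140,-34),(-140,82)],float)
# rigid fit
ps,pp=S.mean(0),P.mean(0);H=(S-ps).T@(P-pp);yaw=np.arctan2(H[0,1]-H[1,0],H[0,0]+H[1,1])
R=np.array([[np.cos(yaw),-np.sin(yaw)],[np.sin(yaw),np.cos(yaw)]]);o=pp-R@ps
print("yaw",yaw,"org",o,"res",(P-(S@R.T+o)).round(1).tolist())
def W(x,y,z): return [*(R@[x,y]+o),z]
f=lambda p:((np.array(p)/4.6)+[300,120])
loc=lambda q:(R.T@(q[:2]-o)).round(1)
for n,p,z in(("tab rear top",(232,368),36),("plate front",(230,217),18),("padL far",(78,200),34),("padR near",(155,503),34),("jaw end",(232,135),40),("stop",(218,85),24)):
    print(n,loc(plane("top",*f(p),z)))
for n,s in(("stageTL",(110,82,12)),("TR",(110,-34,12)),("BR",(-140,-34,12)),("BL",(-140,82,12)),("padfar",(20,62,34)),("padnear",(-130,62,34))):print(n,"scene px",proj("scene",W(*s)).round(1))
print("targets",np.round(W(-100,31,100),1))
E
```

```text
[[743.5 187.4]
 [737.4  69.5]
 [487.1  77.9]
 [492.2 195.2]]
yaw -0.03470384431170941 org [629.21682301 107.99768758] res [[1.5, 1.3], [-0.5, -0.7], [-1.0, -1.0], [0.1, 0.4]]
tab rear top [-67.1   2.2]
plate front [14.  -1.7]
padL far [20.1 73.9]
padR near [-131.2   41.5]
jaw end [49.3 -2.8]
stop [81.6  1.7]
stageTL scene px [375.2 209.1]
TR scene px [402.  229.9]
BR scene px [298.2 251.3]
BL scene px [279.  226.4]
padfar scene px [347. 210.]
padnear scene px [286.3 220.7]
targets [530.4 142.4 100. ]
```

The scene view agrees with the fitted frame: origin about (629,108), yaw −0.035. The carrier's rear face is at stage x ≈ −67. I'll turn and move above the start point, stage (−100, 31), with the opening near 50 mm.

Call:
move_arm(commands=[[0,0,0,0,0,0.167,-0.18],[0,0,0,0,0,0.167,-0.18],[0,0,0,0,0,0.168,-0.18],[1.33,-4.56,0,0,0,0,-0.18],[1.33,-4.56,0,0,0,0,-0.18],[1.33,-4.56,0,0,0,0,-0.18],[1.33,-4.56,0,0,0,0,-0.18],[1.33,-4.56,0,0,0,0,-0.18],[1.33,-4.56,0,0,0,0,-0.18],[1.33,-4.56,0,0,0,0,-0.18],[1.33,-4.56,0,0,0,0,-0.18],[1.33,-4.56,0,0,0,0,-0.18],[1.33,-4.56,0,0,0,0,-0.18],[1.33,-4.56,0,0,0,0,-0.18],[1.33,-4.56,0,0,0,0,-0.18],[1.33,-4.56,0,0,0,0,-0.18],[1.33,-4.56,0,0,0,0,-0.18],[1.33,-4.56,0,0,0,0,-0.18],[1.33,-4.56,0,0,0,0,-0.18]])

```text
clock: 2.48
eef_pos: [530.8, 142.8, 193.6]
orientation: [3.141, -0.055, -0.001]
ft_force: [0.8, 0.1, 0.0]
opening: 50.4
finger_force: 0.0
```

```bash
python3 - <<'E'
from h import *
o=observe();R=cv2.Rodrigues(o["orientation"])[0];print(o["clock"],o["eef_pos"],np.arctan2(R[1,0],R[0,0]),R[2],o["opening"],o["ft_force"])
cv2.imwrite("pics/w1.png",vision.capture("wrist"))
a=vision.calibration("wrist");print(np.round(a["T_tool_cam"],2),a["mtx"][0])
E
```

```text
2.475 [530.82243787 142.75683244 193.55286501] -0.03496113073442797 [-5.54283708e-04  2.51282675e-04 -9.99999815e-01] 50.35511540834012 [0.81853998 0.12498866 0.04707681]
[[  -0.     -0.96   -0.28   68.4 ]
 [   1.     -0.     -0.      0.67]
 [   0.     -0.28    0.96 -180.75]
 [   0.      0.      0.      1.  ]] [323.78353662   0.         324.52100155]
```

View pics/w1.png

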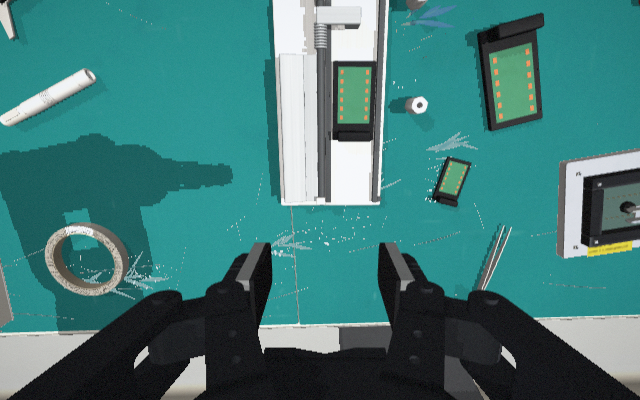

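The wrist view is clear: pad strip at columns 281–320, rows 54–203, and the tab's rear edge at about row 139, columns 335–375. I'll refine the frame from it and cross-check heights by triangulating with the top view.

```bash
python3 - <<'E'
from h import *
w=cv2.imread("pics/w1.png")
cv2.imwrite("pics/w1c.png",cv2.resize(w[30:215,260:400],None,fx=3.2,fy=3.2,interpolation=cv2.INTER_CUBIC))
yaw=-0.0347;R=np.array([[np.cos(yaw),-np.sin(yaw)],[np.sin(yaw),np.cos(yaw)]]);o=np.array([629.2,108.0])
loc=lambda q:np.r_[(R.T@(q[:2]-o)),q[2:]].round(1)
for n,u,v,z in(("tab rear R",375,139,36),("tab rear L",335,139,36),("pad far L",281,54,34),("pad near L",283,203,34),("pad near R",319,203,34),("stage near R",381,205,12),("plate front R",376,63,18),("plate fL",334,63,18),("jaw end R",361,15,42)):
    print(n,loc(plane("wrist",u,v,z)))
f=lambda p:((np.array(p)/4.6)+[300,120])
for n,p,q in(("padfarL",(78,200),(281,54)),("plate front R",(274,217),(376,63)),("stage nearR",(312,525),(381,205)),("tab rear R",(275,368),(375,139))):
    P,e=two(ray("top",*f(p)),ray("wrist",*q));print(n,loc(P),"gap",round(e,1))
E
```

```text
tab rear R [-61.7 -16.2  36. ]
tab rear L [-61.8  25.   36. ]
pad far L [19.1 78.1 34. ]
pad near L [-131.4   81.2   34. ]
pad near R [-131.3   41.7   34. ]
stage near R [-140.   -30.3   12. ]
plate front R [ 13.1 -16.5  18. ]
plate fL [13.1 26.4 18. ]
jaw end R [51.   2.6 42. ]
padfarL [15.9 75.  50.1] gap 2.8
plate front R [ 14.8 -21.1  10.2] gap 7.0
stage nearR [-140.8  -33.2    8.7] gap 4.6
tab rear R [-63.5 -19.9  16.1] gap 1.4
```

View pics/w1c.png

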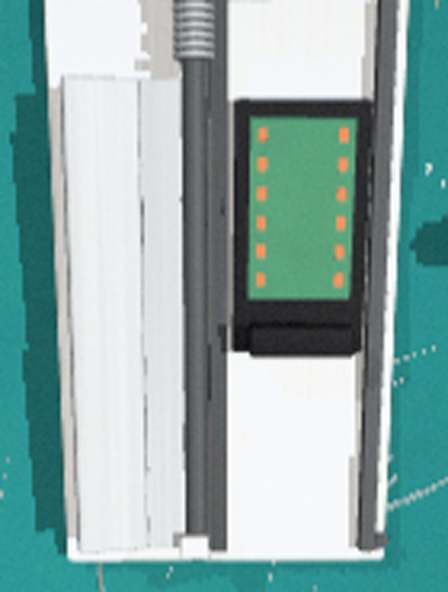

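```bash
python3 - <<'E'
from h import *
q=lambda p:((np.array(p)/3.2)+[260,30])
yaw=-0.0347;R=np.array([[np.cos(yaw),-np.sin(yaw)],[np.sin(yaw),np.cos(yaw)]]);o=np.array([629.2,108.0])
loc=lambda q:(R.T@(q[:2]-o))
for n,a,b,z in(("rail R inner",(359,548),(377,0),18),("stage R",(384,550),(408,0),12),("stage L",(70,555),(45,0),12),("pad L",(79,550),(63,78),34),("pad crease",(148,550),(139,78),30),("shaft L",(186,535),(183,70),32),("rail L inner",(226,548),(229,0),18),("carrier R",(362,345),(374,100),18),("carrier L",(233,350),(234,100),18)):
    A,B=[loc(plane("wrist",*q(p),z)) for p in(a,b)];d=B-A
    print(n,A.round(1),B.round(1),"rel yaw",round(d[1]/d[0],4))
E
```

```text
rail R inner [-133.8  -18.9] [ 43.6 -16.9] rel yaw 0.0111
stage R [-136.2  -28.9] [ 44.8 -27.6] rel yaw 0.0074
stage L [-138.5   85.5] [44.7 87.2] rel yaw 0.0091
pad L [-130.2   79.3] [18.8 79.4] rel yaw 0.0008
pad crease [-131.3   55.9] [19.4 56.7] rel yaw 0.0049
shaft L [-125.3   42.7] [21.4 43.1] rel yaw 0.0029
rail L inner [-133.9   28.7] [43.5 29.1] rel yaw 0.0021
carrier R [-62.1 -16.8] [ 14.8 -17.3] rel yaw -0.0062
carrier L [-63.9  26.9] [14.7 27.3] rel yaw 0.0051
```

Against the top-view frame, the wrist view puts the channel and pad about 4–5 mm further to +y. Yaw agrees within 0.005. I'll shift 4 mm left and descend to just above the pad.

Call:
move_arm(commands=[[0,-0.4,2.0,0,0,0,-0.18],[0,0,3.0,0,0,0,-0.18],[0,0,3.0,0,0,0,-0.18],[0,0,3.0,0,0,0,-0.18],[0,0,2.0,0,0,0,-0.18],[0,0,1.0,0,0,0,-0.18],[0,0,0,0,0,0,-0.18]])

```text
clock: 3.4
eef_pos: [530.6, 144.9, 53.4]
orientation: [3.141, -0.056, -0.002]
ft_force: [1.3, 0.3, 0.4]
opening: 50.3
finger_force: 0.0
```

```bash
python3 - <<'E'
from h import *
o=observe();print(o["eef_pos"],o["opening"],o["ft_force"])
w=vision.capture("wrist");s=vision.capture("scene")
cv2.imwrite("pics/w2.png",np.vstack([w[:,80:560],cv2.resize(s[190:270,270:430],(480,240),interpolation=cv2.INTER_CUBIC)])[:600])
E
```

```text
[530.60750706 144.85396085  53.43677912] 50.30724754141455 [1.33607924 0.31994545 0.4338563 ]
```

View pics/w2.png

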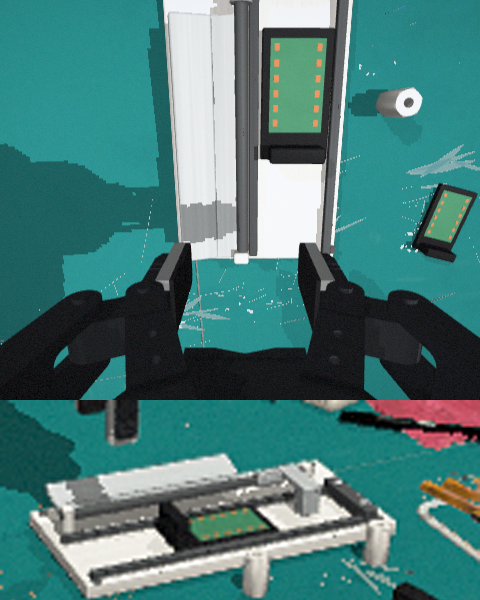

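```bash
python3 - <<'E'
from h import *
o=observe()["eef_pos"]
yaw=-0.031;R=np.array([[np.cos(yaw),-np.sin(yaw)],[np.sin(yaw),np.cos(yaw)]]);g=np.array([629.2,112.0])
loc=lambda q:np.r_[(R.T@(q[:2]-g)),q[2:]].round(1)
print("tcp local",loc(o))
# tips in wrist: left inner bottom ~ (255..270,250), right (380..,250)
for u,v in((237,285),(250,282),(270,246),(258,243),(383,246),(395,243),(398,285)):
    print(u,v,[loc(plane("wrist",u,v,z)).tolist() for z in(50,65,80)])
for y in(25,32,38,-25,-38): 
    for x in(-11,11): print("scene px",y,x,proj("scene",[o[0]+x,o[1]+y,o[2]]).round(0))
w=cv2.imread("pics/w2.png")
for n,u,v,z in(("tab rear R",326+80,163,36),("tab rear L",269+80,163,36),("pad near L",179+80,258,34),("railR near",326+80,258,18),("railL inner",258+80,250,18),("pad crease near",222+80,258,30)):
    print(n,loc(plane("wrist",u,v,z)))
E
```

```text
tcp local [-98.3  30.2  55.1]
237 285 [[-140.0, 86.3, 50.0], [-131.1, 81.7, 65.0], [-122.3, 77.0, 80.0]]
250 282 [[-137.8, 77.7, 50.0], [-129.2, 73.8, 65.0], [-120.5, 69.9, 80.0]]
270 246 [[-112.8, 63.6, 50.0], [-106.1, 60.8, 65.0], [-99.5, 58.0, 80.0]]
258 243 [[-110.7, 70.9, 50.0], [-104.3, 67.5, 65.0], [-97.8, 64.2, 80.0]]
383 246 [[-113.1, -6.8, 50.0], [-106.4, -3.9, 65.0], [-99.8, -1.0, 80.0]]
395 243 [[-111.1, -14.1, 50.0], [-104.6, -10.6, 65.0], [-98.1, -7.1, 80.0]]
398 285 [[-140.4, -17.7, 50.0], [-131.6, -13.9, 65.0], [-122.7, -10.1, 80.0]]
scene px 25 -11 [295. 211.]
scene px 25 11 [304. 210.]
scene px 32 -11 [294. 210.]
scene px 32 11 [303. 208.]
scene px 38 -11 [293. 209.]
scene px 38 11 [302. 207.]
scene px -25 -11 [305. 221.]
scene px -25 11 [314. 219.]
scene px -38 -11 [307. 223.]
scene px -38 11 [317. 221.]
tab rear R [-63.5 -21.3  36. ]
tab rear L [-63.3  14.2  36. ]
pad near L [-128.8   74.5   34. ]
railR near [-137.1  -30.3   18. ]
railL inner [-130.4   19.9   18. ]
pad crease near [-130.8   45.4   30. ]
```

The fingertips look higher in both views than the reported TCP suggests. I'll look closer before trusting the height.

```bash
python3 - <<'E'
from h import *
w=vision.capture("wrist");s=vision.capture("scene")
A=cv2.resize(w[225:345,200:450],(750,360),interpolation=cv2.INTER_CUBIC)
B=cv2.resize(s[150:230,260:385],(375,240),interpolation=cv2.INTER_CUBIC)
B2=cv2.resize(vision.capture("top")[180:260,280:405],(375,240),interpolation=cv2.INTER_CUBIC)
out=np.vstack([A,np.hstack([B,B2])]);print(out.shape)
cv2.imwrite("pics/f.png",out);print(observe()["eef_pos"])
E
```

```text
(600, 750, 3)
[531.94742322 145.39141372  55.33621845]
```

View pics/f.png

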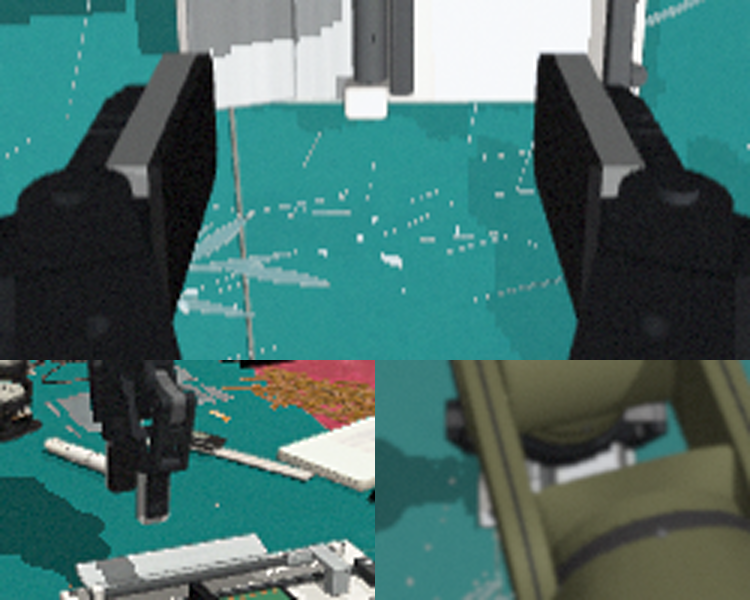

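```bash
python3 - <<'E'
from h import *
o=observe()["eef_pos"];print(o)
for u in(392,396):
  for s in((315,203),(316,204)):
    P,e=two(ray("wrist",u,242.7),ray("scene",*s));print((P-o).round(1),round(e,1))
E
```

```text
[531.94742322 145.39141372  55.33621845]
[  7.1 -32.8  40.9] 1.7
[  7.6 -33.8  39.4] 4.3
[  6.8 -34.3  41.4] 0.8
[  7.3 -35.3  39.9] 3.3
```

Both views put the real tips about 40 mm above the reported TCP at this opening. So I'll creep down and find the pad by force.

Call:
move_arm(commands=[[0,0,0.7,0,0,0,-0.18],[0,0,0.7,0,0,0,-0.18],[0,0,0.4,0,0,0,-0.18],[0,0,0.4,0,0,0,-0.18],[0,0,0,0,0,0,-0.18]])

```text
clock: 4.28
eef_pos: [530.6, 145.1, 31.5]
orientation: [3.141, -0.055, -0.001]
ft_force: [-0.7, -0.1, 0.5]
opening: 50.2
finger_force: 0.0
```

Call:
move_arm(commands=[[0,0,0.8,0,0,0,-0.18],[0,0,0.8,0,0,0,-0.18],[0,0,0.6,0,0,0,-0.18],[0,0,0.4,0,0,0,-0.18],[0,0,0,0,0,0,-0.18]])

```text
clock: 4.9
eef_pos: [530.6, 145.1, 5.5]
orientation: [3.141, -0.055, -0.001]
ft_force: [-0.2, -0.3, -0.5]
opening: 50.2
finger_force: 0.0
```

```bash
python3 - <<'E'
from h import *
o=observe();print(o["eef_pos"],o["ft_force"])
w=vision.capture("wrist");s=vision.capture("scene")
A=w[:300,120:520]
B=cv2.resize(s[160:260,260:420],(480,300),interpolation=cv2.INTER_CUBIC)
cv2.imwrite("pics/g.png",np.vstack([np.pad(A,((0,0),(0,80),(0,0))),B]))
E
```

```text
[530.62541854 145.13615053   5.51298301] [-0.20014123 -0.27587703 -0.46581063]
```

View pics/g.png

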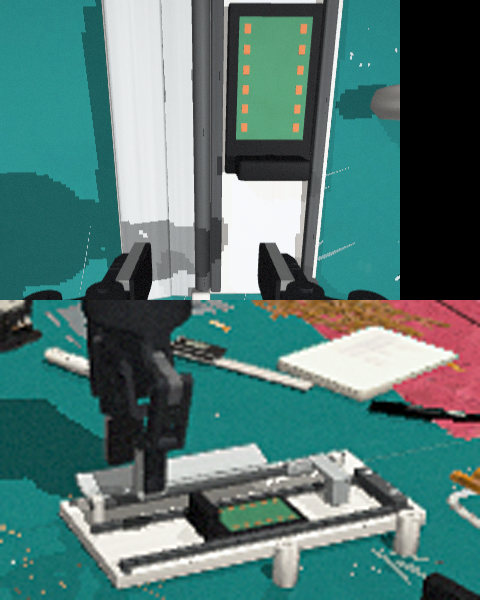

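The left tip is over the flat pad near its rear end (wrist crop (140,245)). The right tip is over the channel, behind the tab. Lowering onto the pad now.

Call:
move_arm(commands=[[0,0,0.4,0,0,0,-0.18],[0,0,0.4,0,0,0,-0.18],[0,0,0.3,0,0,0,-0.18],[0,0,0,0,0,0,-0.18]])

```text
clock: 5.5
eef_pos: [530.6, 145.1, -5.5]
orientation: [3.141, -0.055, -0.001]
ft_force: [-0.1, -0.3, -0.6]
opening: 50.6
finger_force: 0.0
```

Call:
move_arm(commands=[[0,0,0.2,0,0,0,-0.18],[0,0,0.2,0,0,0,-0.18],[0,0,0,0,0,0,-0.18]])

```text
clock: 5.88
eef_pos: [531.2, 145.4, -8.6]
orientation: [-3.141, 0.055, -0.001]
ft_force: [-0.6, 0.7, 3.5]
opening: 50.4
finger_force: 1.5
```

Contact: 3.5 N at TCP z −8.6, so the tip offset is about 42 mm. I'll press about 8 mm further, for roughly 0.3 rad.

Call:
move_arm(commands=[[0,0,0.3,0,0,0,-0.18],[0,0,0.3,0,0,0,-0.18],[0,0,0.2,0,0,0,-0.18],[0,0,0,0,0,0,-0.18],[0,0,0,0,0,0,-0.18]])

```text
clock: 6.5
eef_pos: [531.3, 145.0, -16.5]
orientation: [3.141, -0.055, 0.001]
ft_force: [-2.7, -1.5, 6.1]
opening: 50.3
finger_force: 3.4
```

```bash
python3 - <<'E'
from h import *
o=observe();print(o["eef_pos"],o["ft_force"],o["opening"])
w=vision.capture("wrist");s=vision.capture("scene")
A=w[:300,120:520]
B=cv2.resize(s[180:260,270:410],(560,320),interpolation=cv2.INTER_CUBIC)
cv2.imwrite("pics/p.png",np.vstack([np.pad(A[:280],((0,0),(0,160),(0,0))),B]))
E
```

```text
[531.32705998 144.98268841 -16.53500149] [-2.69029578 -1.54512458  6.07838512] 50.26464521404905
```

View pics/p.png

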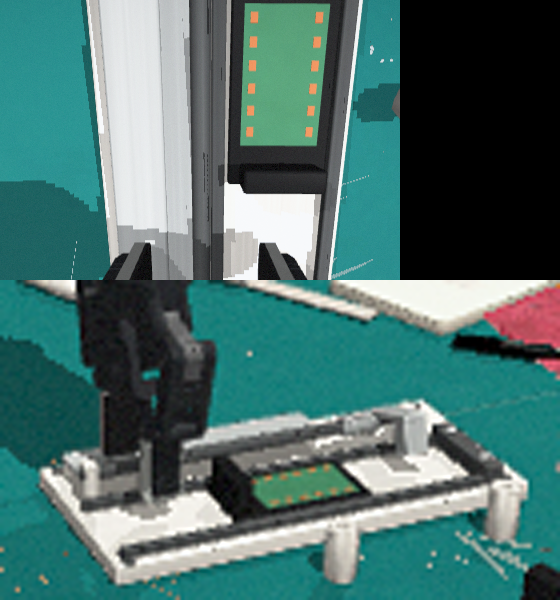

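6.1 N means about 0.33 rad, and the jaw is visibly lifted in the scene crop at (410,430). Finger B stands behind the tab. Now I'll slide forward along the channel.

Call:
move_arm(commands=[[0.8,0,0,0,0,0,-0.18],[0.8,0,0,0,0,0,-0.18],[0.5,0,0,0,0,0,-0.18],[0.5,0,0,0,0,0,-0.18],[0.5,0,0,0,0,0,-0.18],[0.5,0,0,0,0,0,-0.18],[0.5,0,0,0,0,0,-0.18],[0.5,0,0,0,0,0,-0.18]])

```text
clock: 7.6
eef_pos: [574.5, 143.7, -17.4]
orientation: [3.141, -0.055, -0.01]
ft_force: [-8.5, 1.0, 8.7]
opening: 50.3
finger_force: 5.1
```

Call:
move_arm(commands=[[0.5,0,0,0,0,0,-0.18],[0.5,0,0,0,0,0,-0.18],[0.5,0,0,0,0,0,-0.18],[0.5,0,0,0,0,0,-0.18]])

```text
clock: 8.1
eef_pos: [594.6, 143.0, -17.4]
orientation: [3.141, -0.055, -0.009]
ft_force: [-8.6, 1.3, 9.9]
opening: 50.6
finger_force: 5.0
```

```bash
python3 - <<'E'
from h import *
o=observe();print(o["eef_pos"],o["ft_force"],o["torque"],o["opening"])
w=vision.capture("wrist");s=vision.capture("scene")
A=w[:300,120:520]
B=cv2.resize(s[180:260,270:410],(560,320),interpolation=cv2.INTER_CUBIC)
cv2.imwrite("pics/q.png",np.vstack([np.pad(A[:280],((0,0),(0,160),(0,0))),B]))
E
```

```text
[594.59874702 143.04974808 -17.38732545] [-8.64024576  1.2603083   9.86861689] [0.28288795 1.36762786 0.02641454] 50.562740000406514
```

View pics/q.png

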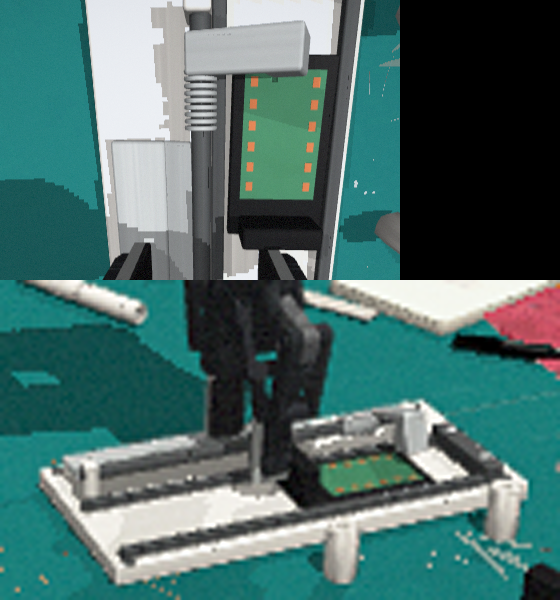

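The carrier is moving with the finger, lying flat in the channel, its front just at the raised jaw (wrist crop row 55). By my estimate about 28 mm remain, so I'll continue more slowly toward the stop.

Call:
move_arm(commands=[[0.5,0,0,0,0,0,-0.18],[0.5,0,0,0,0,0,-0.18],[0.4,0,0,0,0,0,-0.18],[0.4,0,0,0,0,0,-0.18],[0.2,0,0,0,0,0,-0.18]])

```text
clock: 8.82
eef_pos: [614.8, 142.3, -17.5]
orientation: [3.141, -0.055, -0.008]
ft_force: [-7.0, 1.7, 8.3]
opening: 50.7
finger_force: 4.8
```

Call:
move_arm(commands=[[0.2,0,0,0,0,0,-0.18],[0.2,0,0,0,0,0,-0.18],[0.2,0,0,0,0,0,-0.18]])

```text
clock: 9.2
eef_pos: [620.7, 142.1, -17.5]
orientation: [3.141, -0.055, -0.008]
ft_force: [-8.5, 1.1, 7.2]
opening: 50.6
finger_force: 4.5
```

Call:
move_arm(commands=[[0.2,0,0,0,0,0,-0.18],[0.15,0,0,0,0,0,-0.18]])

```text
clock: 9.45
eef_pos: [622.5, 142.0, -17.6]
orientation: [3.141, -0.056, -0.015]
ft_force: [-15.5, 1.0, 14.0]
opening: 50.3
finger_force: 8.0
```

Call:
move_arm(commands=[[0.15,0,0,0,0,0,-0.18],[0,0,0,0,0,0,-0.18]])

```text
clock: 9.7
eef_pos: [622.4, 142.0, -17.5]
orientation: [3.14, -0.056, -0.021]
ft_force: [-18.2, 1.5, 16.0]
opening: 50.3
finger_force: 9.9
```

```bash
python3 - <<'E'
from h import *
w=vision.capture("wrist");cv2.imwrite("pics/home.png",w)
# carrier front / jam check: dark-to-light along channel column + green centroid
g=cv2.inRange(cv2.cvtColor(w,cv2.COLOR_BGR2HSV),(55,60,60),(80,200,200));g[:,:330]=0;g[:,460:]=0;g[:10]=0
n,l,s,c=cv2.connectedComponentsWithStats(g);i=1+np.argmax(s[1:,4]);print(s[i],c[i])
yaw=-0.031;R=np.array([[np.cos(yaw),-np.sin(yaw)],[np.sin(yaw),np.cos(yaw)]]);q=np.array([629.2,112.0])
b=s[i];print("board rear local",[ (R.T@(plane("wrist",u,b[1]+b[3],19)[:2]-q)).round(1) for u in(b[0],b[0]+b[2])])
# same measure on original picture: board rear vs tab rear known
print(observe()["eef_pos"],observe()["ft_force"])
E
```

```text
[ 359   68   89  133 6924] [403.76010976 132.3870595 ]
board rear local [array([19.4, 13.1]), array([ 19.1, -28.1])]
[622.43655451 142.00540521 -17.5656126 ] [-17.44267927   1.0180491   16.11769963]
```

The TCP stalled at x 622.4 and the push force rose to 17 N. The board's rear edge is at stage x ≈ 19, so the carrier's rear face is near 2.5, which means it is home. I'll back off with the clip still held, then lift clear.

Call:
move_arm(commands=[[-0.4,0,0,0,0,0,-0.18],[-0.4,0,0,0,0,0,-0.18],[-0.4,0,0,0,0,0,-0.18],[0,0,0,0,0,0,-0.18],[0,0,-0.3,0,0,0,-0.18],[0,0,-0.3,0,0,0,-0.18],[0,0,-0.4,0,0,0,-0.18],[0,0,-0.5,0,0,0,-0.18],[0,0,-1.5,0,0,0,-0.18],[0,0,-3,0,0,0,-0.18],[0,0,-4,0,0,0,-0.18],[-2,0,-4,0,0,0,-0.18],[-4,0,-2,0,0,0,-0.18],[-4,0,0,0,0,0,-0.18],[0,0,0,0,0,0,-0.18],[0,0,0,0,0,0,-0.18]])

```text
clock: 11.75
eef_pos: [516.6, 145.8, 143.9]
orientation: [-3.141, 0.055, -0.002]
ft_force: [0.2, 0.1, -0.6]
opening: 50.3
finger_force: 0.0
```

```bash
python3 - <<'E'
from h import *
o=observe();print(o["clock"],o["eef_pos"],o["ft_force"])
w=vision.capture("wrist");cv2.imwrite("pics/end.png",w)
yaw=-0.031;R=np.array([[np.cos(yaw),-np.sin(yaw)],[np.sin(yaw),np.cos(yaw)]]);q=np.array([629.2,112.0])
hsv=cv2.cvtColor(w,cv2.COLOR_BGR2HSV)
g=cv2.inRange(hsv,(55,60,60),(80,200,200));g[:,:320]=0;g[:,400:]=0
n,l,s,c=cv2.connectedComponentsWithStats(g)
for b in s[1:]:
    if b[4]>150: print(b,[(R.T@(plane("wrist",u,b[1]+b[3],19)[:2]-q)).round(1).tolist() for u in(b[0],b[0]+b[2])])
# dark run (tab rear) below the board: profile along the channel centre column
u=int(b[0]+b[2]/2);col=w[:,u].mean(1).astype(int);print(u,list(enumerate(col))[60:220:3])
# same for start picture
E
```

```text
11.75 [516.56141216 145.76149831 143.86034838] [ 0.24603625  0.12411402 -0.61357308]
[ 343    0   42   29 1074] [[19.1, 13.2], [19.0, -22.6]]
364 [(60, np.int64(239)), (63, np.int64(241)), (66, np.int64(240)), (69, np.int64(240)), (72, np.int64(244)), (75, np.int64(244)), (78, np.int64(245)), (81, np.int64(245)), (84, np.int64(245)), (87, np.int64(245)), (90, np.int64(245)), (93, np.int64(245)), (96, np.int64(245)), (99, np.int64(245)), (102, np.int64(245)), (105, np.int64(245)), (108, np.int64(244)), (111, np.int64(245)), (114, np.int64(246)), (117, np.int64(245)), (120, np.int64(246)), (123, np.int64(245)), (126, np.int64(246)), (129, np.int64(246)), (132, np.int64(246)), (135, np.int64(246)), (138, np.int64(246)), (141, np.int64(245)), (144, np.int64(245)), (147, np.int64(246)), (150, np.int64(246)), (153, np.int64(246)), (156, np.int64(245)), (159, np.int64(246)), (162, np.int64(246)), (165, np.int64(246)), (168, np.int64(246)), (171, np.int64(246)), (174, np.int64(246)), (177, np.int64(246)), (180, np.int64(246)), (183, np.int64(246)), (186, np.int64(246)), (189, np.int64(246)), (192, np.int64(246)), (195, np.int64(245)), (198, np.int64(246)), (201, np.int64(246)), (204, np.int64(245)), (207, np.int64(92)), (210, np.int64(109)), (213, np.int64(106)), (216, np.int64(109)), (219, np.int64(110))]
```

```bash
python3 - <<'E'
from h import *
w=cv2.imread("pics/end.png")
yaw=-0.031;R=np.array([[np.cos(yaw),-np.sin(yaw)],[np.sin(yaw),np.cos(yaw)]]);q=np.array([629.2,112.0])
L=lambda u,v,z:(R.T@(plane("wrist",u,v,z)[:2]-q)).round(1)
u=364;col=w[:,u].mean(1);i=np.where((col[:100]<100))[0].max()+1;j=np.where(col[:206]>200)[0].max()+1
print(i,"tab rear (z36)",L(u,i,36),"(z12)",L(u,i,12),"| stage near edge",j,L(u,j,12))
# rail / carrier sides at board row 22
print([(k,int(x)) for k,x in enumerate(w[22].mean(1)) if 325<k<400][::2])
E
```

```text
52 tab rear (z36) [-1.6 -3.3] (z12) [ 2.1 -6. ] | stage near edge 205 [-139.8  -10.1]
[(326, 85), (328, 71), (330, 86), (332, 87), (334, 86), (336, 159), (338, 36), (340, 41), (342, 40), (344, 114), (346, 120), (348, 130), (350, 112), (352, 116), (354, 119), (356, 120), (358, 117), (360, 119), (362, 116), (364, 118), (366, 118), (368, 115), (370, 119), (372, 119), (374, 118), (376, 121), (378, 149), (380, 151), (382, 118), (384, 45), (386, 45), (388, 46), (390, 31), (392, 101), (394, 96), (396, 98), (398, 238)]
```

The base of the rear face is at stage x ≈ 2.1 (3.0 when home) and the stage's near edge reads −139.8. So the carrier is home within about 1 mm and the arm is clear. Handing in.

```bash
python3 -c "
from plant import workorder;print(workorder.close_job())"
```

```text
the job is handed in; nothing more can be done
None
```

I held the clip down, pushed the carrier home against the stop (within about 1 mm by camera), let the clip down and moved clear; the job is handed in, but no verdict came back and I did not measure the final clip angle.

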